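# Close the front of the code-reading camera: spacer, filter, retaining ring

### The job

The code-reading camera has been opened for cleaning. Drop the plain spacer tube into its upright barrel, then the glass filter on top of it (the filter must never lie on the lens itself), and screw the retaining ring clockwise onto the barrel, taking a fresh hold as often as needed, until it is fully home on the barrel's rim and clamps the stack against the spring. Leave the ring tight and level, and do not disturb the things lying about.

Things in the scene. Friction and masses are not known exactly. Their poses are not given: they have to be found in the camera images.
- barrel_mouth (a point): centre of the mouth of the camera's upright aluminium barrel, in the plane of its rim, 112 mm above the table; z up along its axis. Bore 39.5 mm in diameter with a 1.2 mm chamfer; the spring seat lies 21.5 mm below the rim. Outside: 44.4 mm in diameter, with a right-hand four-start thread 50.4 mm in diameter, lead 24 mm a turn, 1 to 12 mm below the rim (its starts are not marked)
- camera: the camera, fixed to the bench; origin under its centre, on the barrel's axis, x and y along its sides. Base plate 110 x 110 x 8 mm, dark ribbed body 70 x 64 mm up to 66 mm height (plugs reach 48 mm from the axis on its +x side), flange 58 mm in diameter up to 73 mm, then the barrel
- spacer_mid (a point): spacer: bright open steel tube, 36 mm outside diameter, 28 mm inside, 14 mm high, lower edge bevelled, 45 g; the point is its centre half-way up, z up along its axis. It lies flat on the 3 mm thick grey service mat. Seated in the barrel its centre is 14.5 mm below the rim
- filter_mid (a point): filter: dark flat metal mount with a glass pane, 36 mm in diameter, 9 mm thick, lower edge bevelled, 40 g; the point is its centre half-way up, z up along its axis. It lies flat on the service mat, right way up. On the seated spacer its centre is 3 mm below the rim, its top 1.5 mm above
- ring_mid (a point): retaining ring: dark knurled cap ring, 60 mm outside diameter, 16 mm high, about 140 g, standing on the service mat right way up; the point is its centre half-way up, z up along its axis. Fully home on the barrel its web bears on the rim, its centre is 4 mm below the rim, and the turning resistance, small till then, rises beyond 0.5 N m
- ring: the same ring, at the centre of its underside. Top web 4 mm thick with a 28 mm opening, skirt 12 mm deep, 53 mm inside; four lugs in the skirt, 9.5 mm below the web, 90 degrees apart. Set level on the barrel at any yaw, the lugs rest on the thread (ring centre 0 to 6 mm above the rim); turned clockwise from above it sinks 24 mm a turn and is home after 1/6 to 1/2 turn, varying with the yaw
- seat_ring (a joint): travel of the spring seat at the bottom of the barrel, m: 0 free, positive = pressed down by the clamped stack (1.5 mm when the ring is home, at about 7 N; it does not yield below 2 N)
- lens: the domed lens, 25 mm across, fixed in the barrel inside the spring seat; origin on the axis 21.5 mm below the rim; the dome rises 4 mm above that and the spacer stands round it
- filter: the same filter, at the centre of its underside
- calculator: bystander: grey desk calculator, 118 x 72 x 17 mm, lying flat; origin at the centre of its underside
- glue_stick: bystander: standing glue stick, 25 mm in diameter, 95 mm high; origin at the centre of its foot
- pouch: bystander: silver pouch, 100 x 62 x 25 mm; origin at the centre of its underside
- stamp: bystander: rubber stamp with a turned wooden grip, 26 x 52 mm, 70 mm high; origin at the centre of its foot
Things that resemble listed ones, but are neither listed nor needed, are in the scene too. Leave any red look-alike of the ring alone.

How it is judged (in metres and radians):
On the way, in this order (a step that is already met when the one before it is completed fails the run):
1. the spacer is seated flat at the bottom of the barrel (z of spacer_mid in the frame of barrel_mouth below -0.0125 m and horizontal distance between spacer_mid and barrel_mouth below 0.004 m and angle between spacer_mid's own z axis and vertical below 0.1 rad), for 0.2 s.
2. the filter lies flat on the spacer in the barrel's mouth (all of step 1 and z of filter_mid in the frame of barrel_mouth between -0.008 and -0.0015 m and horizontal distance between filter_mid and barrel_mouth below 0.004 m and angle between filter_mid's own z axis and vertical below 0.1 rad), for 0.2 s.
At the end, for the whole second after the job is handed in: Spacer centre over 12.5 mm and, on it, filter centre 1.5 to 8 mm below the rim, both within 4 mm of the axis and level (0.1 rad); ring centre over 3.2 mm below the rim, within 3 mm of the axis, level (0.05 rad), at rest, bearing on the filter with over 3 N, spring seat pressed over 0.8 mm (all of step 2 and z of ring_mid in the frame of barrel_mouth below -0.0032 m and horizontal distance between ring_mid and barrel_mouth below 0.003 m and angle between ring_mid's own z axis and vertical below 0.05 rad and value of joint seat_ring above 0.0008 m and contact force between ring and filter above 3 N and linear speed of ring below 0.01 m/s); the robot touches nothing.
It fails at once if the filter lies on the lens (contact force between filter and lens above 0.1 N).
It fails at once if a bystander is shifted by more than 30 mm (distance of any of calculator, glue_stick, pouch, stamp from where it was at the start of the episode above 0.03 m).
It also fails if it takes over 72 s, if anything falls off the work surface, if the arm or the gripper's body presses on something with over 40 N, if the wrist force passes 120 N, or if a joint passes its speed limit or range.

### The arm

A 6-joint arm with a two-finger parallel gripper is mounted at the origin on a cart in front of the work surface, level with it; the furniture and walls round the work are solid. World frame = base frame: x ahead of the robot, y to its left, z up, the work surface at z = 0. Lengths are in mm, angles in rad, forces in N, time in s.
With the tool pointing down it reaches from about 350 to 775 mm from the base axis. Payload 5.5 kg.
Tool frame: the origin (TCP) lies on the centre line of the jaws, within the pads' length; the fingertips stand 25 mm ahead of it and the grasp point (between the pads) lies 6 mm ahead of it (manip.finger_overhang is the distance from the TCP to the fingertips, in mm); z points along the fingers, y is the direction in which the jaws open and shut (so a half turn about z gives the same grasp; the last joint's range is limited). The gripper opens to 85 mm and grips with 20 to 120 N. Pads are 22 mm wide; open, the fingers measure 114 mm over their backs; the gripper's body (76 mm by 85 mm) begins 54 mm behind the grasp point. The pads swing forward as they close: fully open they stand 13 mm farther back than shut.
Start: joints at [-1.38, 0.313, 0.046, 1.304, 0, 1.431], TCP at [186.756, -543.867, 256.323] pointing down, gripper open.
Joint ranges: [-2.76, 2.76], [-0.86, 1.69], [-1.03, 1.26], [-2.2, 2.34], [-1.47, 1.5], [-3.14, 3.14]. Speed limits (rad/s): [2.57, 2.57, 3.14, 3.14, 3.14, 3.14].

### API

Orientations are given as a 3x3 rotation matrix whose columns are the frame's x, y, z axes.
In Python, from station import manip gives the robot as it stands. Calls block until the motion is done:
- manip.move_ptp(position, orientation): joint-space move of the TCP to a pose.
- manip.movel(position, attitude=None, feed=150): straight line of the TCP; attitude=None keeps the orientation; feed is the mean speed in mm/s.
- manip.move_joints(angles): joint-space move.
- manip.let_go() and manip.clamp(grasp_force=None): open the fingers fully, or close them until they stop; grasp_force is the grip in N (None keeps the last).
- manip.dwell(seconds).
- manip.inverse_kinematics(position, orientation): joint angles nearest the present ones, or None.
- manip.get_state(): the state.
- manip.snapshot(name): name is "scene" or "top" or "wrist"; returns a dict with "image" (400x640x3 uint8, red, green, blue), "camera_matrix" (3x3 intrinsics, pixels), "R" (3x3) and "t" (3): a world point X has camera coordinates R X + t; the wrist camera has in their place "T_tool_cam" (4x4, takes a point from camera to tool coordinates, whose origin is the TCP and whose axes are the flange's). Camera axes: x right, y down, z forward; pixel columns grow to the right and rows downward; lengths in mm; the calibration is good to about 2 mm. The wrist camera is an equidistant fisheye: a pixel r from the principal point sees the ray r / f radians off the axis. A picture is of the moment at which its call begins: read the wrist's pose just before it. There is no depth.
A pose or a line that the arm cannot do raises manip.IKError and nothing moves.
- manip.close_job(): hands the job in, once; it reports no verdict.
The state is a dict: "t": time; "joint_positions": joint angles; "qvel": joint speeds; "joint_torque": joint torques, N m; "eef_pos": TCP position; "tool_rot": TCP orientation; "wrist_force": force on the tool from outside, world axes, zero at the start; "ft_torque": the same for the moment, N m; "opening": finger opening in mm.
Only numpy, scipy, OpenCV 4.12 (cv2) and the standard library are available. Lean on these libraries where they do the work, as an engineer would, in place of code of your own. Each camera call takes 0.05 s, during which the arm holds its last target. There are 200 camera calls.

## Working session

There is one attempt and no reset: what is moved stays moved. The work goes in short steps, each a Python script; the robot and the scene stay as the last script left them, time stands still between calls to the robot, and variables do not carry over. Pictures are saved under pics/ and viewed, about 8 in all and at most 12, crops included, and the job is handed in when it is done.

```bash
mkdir -p pics; ls; python3 - <<'E'
from station import manip
import cv2,numpy as np
s=manip.get_state(); print(s)
for n in("scene","top"):
    d=manip.snapshot(n); cv2.imwrite(f"pics/{n}0.png",d["image"][:,:,::-1]); np.savez(f"{n}0.npz",**d); print(n,d["camera_matrix"],d["R"],d["t"])
E
```

```text
pics
{'t': 0.0, 'joint_positions': array([-1.37960490e+00,  3.14015107e-01,  4.49522170e-02,  1.30358600e+00,
       -2.69965191e-05,  1.43125392e+00]), 'qvel': array([ 0.00064888, -0.0018597 , -0.00173357,  0.00154509,  0.00060798,
       -0.00184534]), 'joint_torque': array([-3.44273685e-04, -4.80621314e+01,  2.98535603e+01,  1.93235383e-02,
       -1.40115039e-04,  4.05018909e-06]), 'eef_pos': array([ 186.64817681, -543.36306671,  255.38951404]), 'tool_rot': array([[ 9.45804332e-01,  3.24736852e-01, -3.78544159e-04],
       [ 3.24736990e-01, -9.45802621e-01,  1.81367302e-03],
       [ 2.30938410e-04, -1.83830709e-03, -9.99998284e-01]]), 'wrist_force': array([-0.22479961, -0.09460572,  0.81141993]), 'ft_torque': array([ 0.02025977,  0.00095809, -0.07802707]), 'opening': 85.6116834853505}
scene [[442.1307455    0.         311.8767038 ]
 [  0.         442.1307455  198.61279002]
 [  0.           0.           1.        ]] [[ 0.59527567 -0.80322046  0.02199447]
 [-0.47886681 -0.37660822 -0.79300241]
 [ 0.64523906  0.46152262 -0.60882134]] [-319.14179017  346.42266567  758.93615645]
top [[424.69500941   0.         321.44256513]
 [  0.         424.69500941 199.73618348]
 [  0.           0.           1.        ]] [[ 0.01096286 -0.99988189 -0.0107715 ]
 [-0.99833416 -0.01033439 -0.05676358]
 [ 0.05664556  0.01137585 -0.99832954]] [ -12.22078757  556.63055519 1120.98991392]
```

View pics/top0.png

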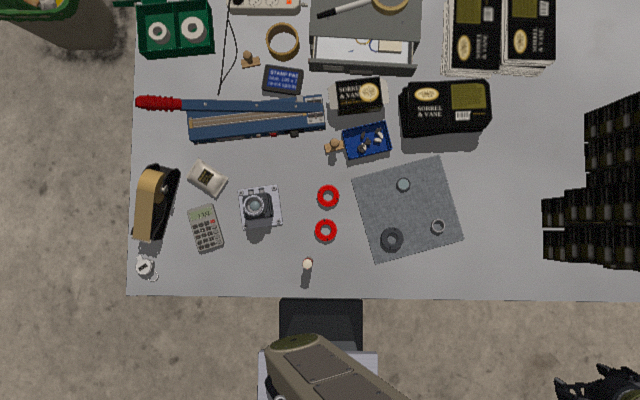

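View pics/scene0.png

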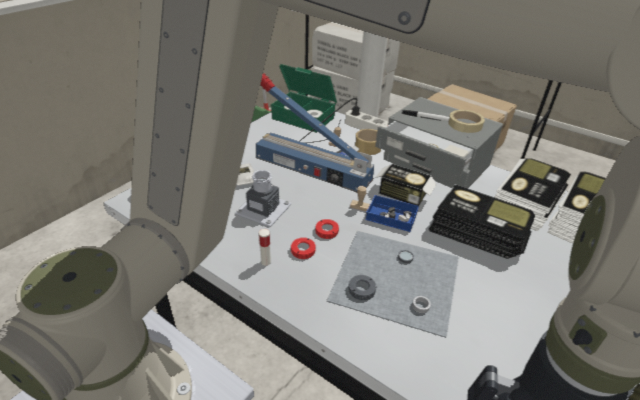

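Top view: the mat holds the dark ring at (391,240), the steel tube at (438,227) and the filter disc at (403,185). The red look-alikes are at (327,196) and (325,230), and the barrel mouth is at about (256,204). Other lookalikes are the white rolls at (157,30) and (192,27) and tape rolls at (283,40). By description I choose the three things on the mat, and I'll check them in a close wrist view.

```bash
cat > h.py <<'E'
from station import manip
import cv2,numpy as np
def plane(d,px,z):
    K,R,t=d["camera_matrix"],d["R"],d["t"]
    c=-R.T@t; r=R.T@np.linalg.inv(K)@np.array([*px,1.]); return c+r*(z-c[2])/r[2]
def down(yaw):  # tool y (jaw) axis at yaw-90deg; tool z down
    c,s=np.cos(yaw),np.sin(yaw); return np.array([[c,s,0],[s,-c,0],[0,0,-1.]])
def wrist(name):
    s=manip.get_state(); d=manip.snapshot("wrist"); T=np.eye(4); T[:3,:3]=s["tool_rot"]; T[:3,3]=s["eef_pos"]
    W=T@d["T_tool_cam"]; cv2.imwrite(f"pics/{name}.png",d["image"][:,:,::-1]); np.savez(f"{name}.npz",W=W,K=d["camera_matrix"],T=d["T_tool_cam"],image=d["image"]); return d,W
def wplane(K,W,px,z):
    v=np.array([(px[0]-K[0,2]),(px[1]-K[1,2])]); r=np.hypot(*v); th=r/K[0,0]
    ray=W[:3,:3]@np.array([*(v/max(r,1e-9)*np.sin(th)),np.cos(th)]); return W[:3,3]+ray*(z-W[2,3])/ray[2]
def wproj(K,W,P):
    c=W[:3,:3].T@(np.asarray(P,float).reshape(-1,3)-W[:3,3]).T; r=np.hypot(c[0],c[1]); th=np.arctan2(r,c[2])
    return (K[:2,2][:,None]+K[0,0]*th*c[:2]/r).T
E
python3 - <<'E'
from h import *
d=dict(np.load("top0.npz"))
for n,p,z in(("barrel",(256,204),112),("ring",(391,240),19),("spacer",(438,227),17),("filter",(403,185),12),("glue",(307,263),95)):
    print(n,plane(d,p,z).round(0))
P=plane(d,(411,217),10)
yaw=np.arctan2(P[1],P[0])
for y in(0,yaw,yaw+np.pi/2): 
    q=manip.inverse_kinematics([P[0]-30,P[1],260],down(y)); print(y,q)
manip.move_ptp([P[0]-30,P[1],260],down(manip.get_state()["joint_positions"][0]*0+0.0))
w,W=wrist("w1"); print(w["camera_matrix"],w["T_tool_cam"],manip.get_state()["t"],manip.get_state()["joint_positions"])
E
```

```text
barrel [539. 153. 112.]
ring [ 452. -192.   19.]
spacer [ 487. -317.   17.]
filter [ 599. -225.   12.]
glue [395.  27.  95.]
0 [-0.61979053  0.24883606 -0.03189054  1.29006973  0.          2.52180212]
-0.4478371607302322 [-0.61979053  0.24883606 -0.03189054  1.29006973  0.          2.96963928]
1.1229591660646643 [-0.61979053  0.24883606 -0.03189054  1.29006973  0.          1.39884295]
[[309.70691629   0.         319.24647493]
 [  0.         309.70691629 197.54144446]
 [  0.           0.           1.        ]] [[-3.27203675e-05 -9.61766435e-01 -2.73870998e-01  6.87415796e+01]
 [ 9.99999890e-01  9.64860387e-05 -4.58308467e-04  6.96783866e-02]
 [ 4.67210428e-04 -2.73870983e-01  9.61766326e-01 -1.17810276e+02]
 [ 0.00000000e+00  0.00000000e+00  0.00000000e+00  1.00000000e+00]] 1.7 [-6.21407684e-01  2.49054320e-01 -3.17326782e-02  1.28993602e+00
 -2.32118556e-04  2.52150345e+00]
```

View pics/w1.png

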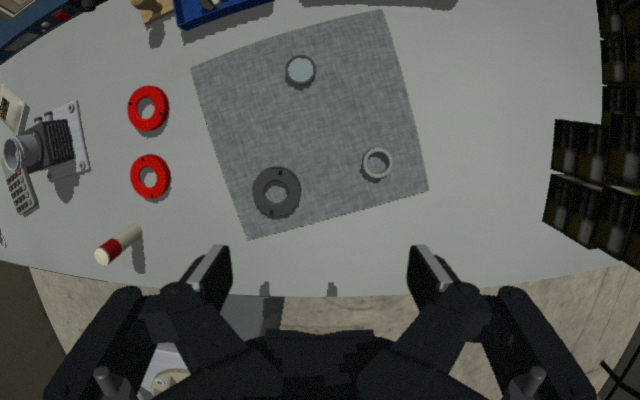

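Wrist view confirms it: dark ring at (277,190), open bright tube at (377,163), filter with glass pane at (300,70), red rings at (148,108) and (150,177). Next I take two close views of the barrel, half a turn apart, to get the camera bias, then hover over the spacer.

```bash
cat >> h.py <<'E'
def yawq(P,q6):  # yaw that gives last joint q6 at P
    return np.arctan2(P[1],P[0])-q6+np.pi
def fit(image,K,W,P0,circles,span=12):
    """centre of coaxial horizontal circles [(radius,z)] by maximal edge strength"""
    from scipy.ndimage import map_coordinates
    g=cv2.GaussianBlur(cv2.cvtColor(image,cv2.COLOR_RGB2GRAY),(0,0),1.0).astype(float)
    a=np.linspace(0,2*np.pi,180,endpoint=False)
    def I(x,y,r,z):
        p=wproj(K,W,np.c_[x+r*np.cos(a),y+r*np.sin(a),np.full(a.size,z)]); return map_coordinates(g,[p[:,1],p[:,0]],order=1,mode="nearest")
    def sc(x,y): return sum(np.minimum(abs(I(x,y,r+.8,z)-I(x,y,r-.8,z)),25).mean() for r,z in circles)
    c=np.array(P0[:2],float)
    for st,n in((1.5,int(span/1.5)),(.5,4),(.15,4)):
        G=[(sc(c[0]+i*st,c[1]+j*st),i,j) for i in range(-n,n+1) for j in range(-n,n+1)]
        b=max(G); c=c+st*np.array(b[1:])
    return c,b[0]
def overlay(name,K,W,im,c,circles,crop=100):
    im=cv2.resize(im[:,:,::-1],None,fx=3,fy=3); a=np.linspace(0,2*np.pi,120)
    for (r,z),col in zip(circles,((0,255,0),(0,0,255))):
        p=wproj(K,W,np.c_[c[0]+r*np.cos(a),c[1]+r*np.sin(a),np.full(a.size,z)])
        cv2.polylines(im,[(p*3+1).astype(int)],True,col,1)
    u=(wproj(K,W,[c[0],c[1],circles[0][1]])[0]*3).astype(int); u=np.maximum(u,crop); return im[u[1]-crop:u[1]+crop,u[0]-crop:u[0]+crop]
C=dict(barrel=[(22.2,112),(19.75,111)],ring=[(30,19),(14,19)],spacer=[(18,17),(14,17)],filter=[(18,12)])
E
python3 - <<'E'
from h import *
z=dict(np.load("w1.npz"))
for n,px in(("ring",(277,190)),("spacer",(377,163)),("filter",(300,70))):
    P0=wplane(z["K"],z["W"],px,C[n][0][1]); print(n,P0.round(1),fit(z["image"],z["K"],z["W"],P0,C[n]))
B=np.array([539.,153,212]); pics=[]
def look(name,n,P,q6):
    manip.move_ptp(P,down(yawq(P,q6))); manip.dwell(.15)
    d,W=wrist(name); c,s=fit(d["image"],d["camera_matrix"],W,P,C[n],18); print(n,c.round(2),round(s,1))
    pics.append(overlay(name,d["camera_matrix"],W,d["image"],c,C[n])); return c
def st(): s=manip.get_state(); print(s["t"],s["joint_positions"].round(2),s["eef_pos"].round(1))
look("b1","barrel",B,1.4);st(); look("b2","barrel",B,1.4-np.pi);st()
S=np.array([487.,-317,117]); look("s1","spacer",S,1.4-np.pi);st()
cv2.imwrite("pics/ov1.png",np.hstack(pics))
E
```

```text
ring [ 459.1 -196.4   19. ] (array([ 458.21781923, -195.37509844]), np.float64(22.28287684256272))
spacer [ 491.8 -316.1   17. ] (array([ 492.78322435, -317.25981029]), np.float64(34.656659013203964))
filter [ 601.4 -225.    12. ] (array([ 596.91957491, -224.72409217]), np.float64(17.11332616337894))
barrel [535.85 161.7 ] 42.7
3.4083 [ 0.13  0.3  -0.08  1.19 -0.    1.26] [539.4 152.  212.1]
barrel [535.85 161.  ] 38.4
6.2583 [ 0.13  0.3  -0.08  1.19  0.   -1.88] [539. 153. 212.]
spacer [ 492.15 -317.15] 42.8
8.2167 [-0.71  0.4  -0.18  0.99  0.   -1.88] [ 487.6 -316.2  117.3]
```

View pics/ov1.png

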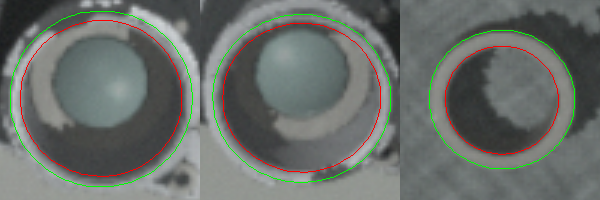

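Overlays sit on the rim and on the spacer's edges. The two barrel views differ by only 0.7 mm, so the bias is small. Next: check the barrel fit per edge, pick the spacer and bring it above the mouth.

```bash
cat >> h.py <<'E'
def st(tag=""):
    s=manip.get_state(); print(tag,round(s["t"],1),"p",s["eef_pos"].round(1),"F",s["wrist_force"].round(1),"M",s["ft_torque"].round(2),"op",round(s["opening"],1),"q6",round(s["joint_positions"][5],2)); return s
def pick(c,z,yaw,force,up=190):
    manip.movel([*c,z],down(yaw),feed=120); st("at"); manip.clamp(force); st("clamped"); manip.movel([*c,up],feed=200); return st("up")
E
python3 - <<'E'
from h import *
for b in("b1","b2"):
    z=dict(np.load(b+".npz"))
    for ci in([(19.75,110.8)],[(20.95,112)],[(22.2,112)],[(25.2,110)]): print(b,ci,fit(z["image"],z["K"],z["W"],(535.85,161.35),ci,4))
c=np.array([492.1,-317.2]); yaw=yawq([487,-317],1.4-np.pi)
pick(c,36,yaw,40)
P=np.array([535.85,161.35,190]); manip.move_ptp(P,down(yawq(P,1.4-np.pi))); st("over"); w,W=wrist("h1")
im=cv2.resize(w["image"][100:400,120:520,::-1],None,fx=2,fy=2); cv2.imwrite("pics/h1c.png",im)
E
```

```text
b1 [(19.75, 110.8)] (array([536.35, 162.  ]), np.float64(23.31435711574376))
b1 [(20.95, 112)] (array([537. , 161.7]), np.float64(23.751892799565116))
b1 [(22.2, 112)] (array([533.65, 163.5 ]), np.float64(22.694700414317772))
b1 [(25.2, 110)] (array([535.35, 162.2 ]), np.float64(16.955316382112354))
b2 [(19.75, 110.8)] (array([536.2 , 160.85]), np.float64(21.373999937244896))
b2 [(20.95, 112)] (array([534.75, 160.65]), np.float64(21.019677049075852))
b2 [(22.2, 112)] (array([535.5, 158.2]), np.float64(20.969678667155968))
b2 [(25.2, 110)] (array([537.65, 159.9 ]), np.float64(19.038339626327968))
at 9.0 p [ 492.5 -317.5   36.5] F [-0.1 -0.1  1.6] M [ 0.01 -0.02 -0.  ] op 85.2 q6 -1.87
clamped 9.6 p [ 492.4 -317.4   37. ] F [-1.1  0.9  5.4] M [0.22 0.26 0.01] op 32.9 q6 -1.87
up 10.5 p [ 491.5 -316.7  188.7] F [ 0.4  0.2 -0.5] M [-0.03 -0.    0.02] op 32.4 q6 -1.87
over 12.3 p [536.2 160.5 189.9] F [-0.6 -0.4 -0.4] M [-0.01 -0.05  0.01] op 32.6 q6 -1.89
```

View pics/h1c.png

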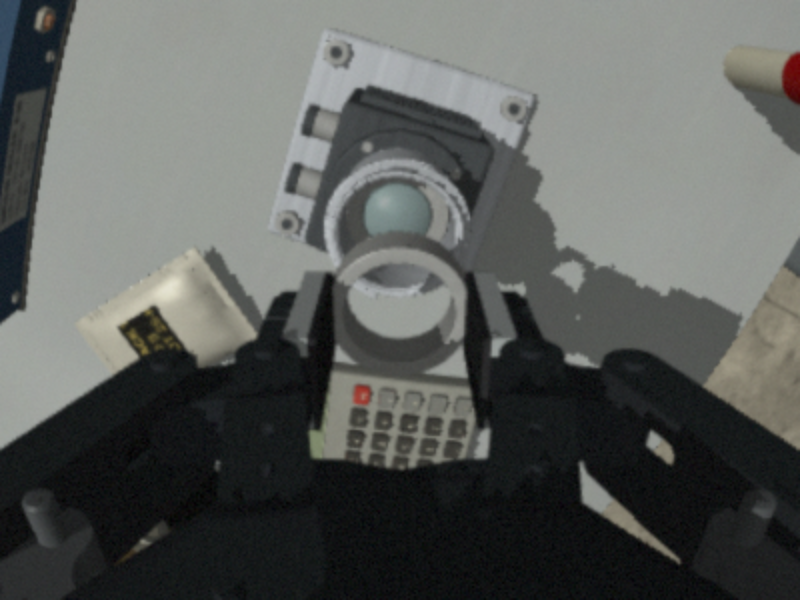

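The held tube is level between the pads at (400,300) in the crop, just short of the mouth at (395,215). The barrel's bore fits average to (536.2,161.4). Inserting with force checks.

```bash
python3 - <<'E'
from h import *
c=[536.15,161.4]
manip.movel([*c,150],feed=120)
ok=True
for z in(145,142,139.5,137):
    manip.movel([*c,z],feed=40); s=st(z)
    if np.abs(s["wrist_force"]).max()>15: ok=False;break
if ok:
    manip.dwell(.2); st(); manip.let_go(); st("open"); manip.movel([*c,212],feed=200); manip.dwell(.1)
    w,W=wrist("b3"); st()
    u=wproj(w["camera_matrix"],W,[*c,112])[0].astype(int); cv2.imwrite("pics/b3c.png",cv2.resize(w["image"][u[1]-45:u[1]+45,u[0]-60:u[0]+60,::-1],None,fx=4,fy=4))
E
```

```text
145 13.1 p [536.4 161.4 145.4] F [ 0.5 -0.2 -0.8] M [-0.03  0.04  0.04] op 32.4 q6 -1.89
142 13.3 p [536.1 161.4 142. ] F [ 0.4 -0.  -0.3] M [0.01 0.   0.02] op 32.5 q6 -1.88
139.5 13.6 p [536.  161.4 139.3] F [-0.   0.1 -0.3] M [-0.05 -0.04 -0.  ] op 32.6 q6 -1.89
137 13.8 p [536.  161.4 136.8] F [-1.  -0.1 -1.4] M [-0.   -0.   -0.03] op 32.8 q6 -1.89
 14.0 p [536.2 161.4 137. ] F [-0.1 -0.1 -0.7] M [ 0.02  0.02 -0.02] op 32.6 q6 -1.89
open 14.6 p [536.2 161.4 137. ] F [ 0.1 -0.2 -0.4] M [-0.04 -0.    0.01] op 85.4 q6 -1.89
 15.3 p [535.2 161.3 210.5] F [ 0.3  0.  -0.5] M [ 0.03  0.03 -0.01] op 84.9 q6 -1.89
```

View pics/b3c.png

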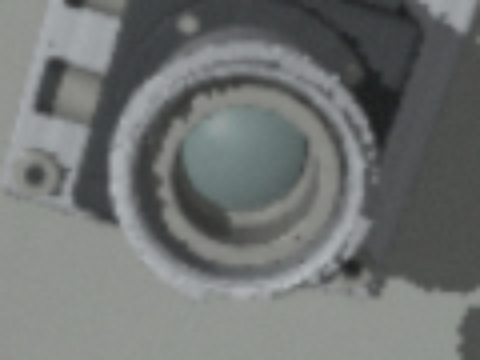

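Tube seated concentrically and flat in the bore, with the lens inside it at (245,155). Next the filter.

```bash
python3 - <<'E'
from h import *
z=dict(np.load("b3.npz")); print(fit(z["image"],z["K"],z["W"],(536.1,161.4),[(18,104.5),(14,104.5)],5))
F=np.array([597.,-224.7,112]); yaw=yawq(F,1.4-np.pi)
manip.move_ptp(F+[0,0,60],down(yaw)); manip.movel(F,feed=150); manip.dwell(.2)
w,W=wrist("f1"); c,s=fit(w["image"],w["camera_matrix"],W,F,C["filter"],9); print(c,s)
c2,s2=fit(w["image"],w["camera_matrix"],W,c,[(18,12),(14.5,12)],4); print(c2,s2)
cv2.imwrite("pics/f1o.png",cv2.resize(overlay("f",w["camera_matrix"],W,w["image"],c,[(18,12),(18,3)]),None,fx=2,fy=2)); st()
E
```

```text
(array([539.25, 160.9 ]), np.float64(37.090173814131774))
[ 597.65 -226.2 ] 21.504598189785842
[ 603.1 -225. ] 43.82139345351172
 17.5 p [ 597.7 -225.   113.3] F [ 0.1 -0.5 -0.1] M [-0.06 -0.03  0.01] op 85.4 q6 -1.87
```

View pics/f1o.png

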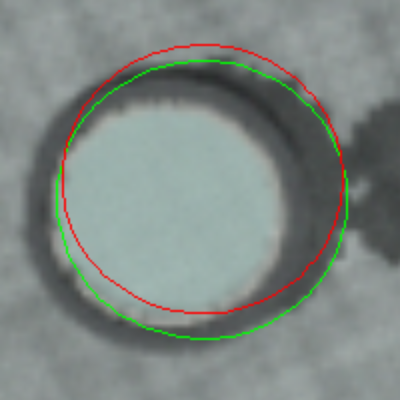

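The green fit is off: pane and mount are concentric at about (170,212) in the crop, while the fit sits at (202,200) because it was drawn by the shadow. I refit on the pane.

```bash
python3 - <<'E'
from h import *
z=dict(np.load("f1.npz")); K,W,im=z["K"],z["W"],z["image"]
u=wproj(K,W,[597.65,-226.2,12])[0]; px=(np.floor(u*3)-100+np.array([170,212])/2)/3; print(px,wplane(K,W,px,12))
for ci in([(14,12)],[(14,11)],[(14,12),(18,12)]): print(ci,fit(im,K,W,wplane(K,W,px,12),ci,4))
hsv=im.astype(int); m=((hsv.min(2)>135)&(hsv[:,:,1]>hsv[:,:,0]+6)).astype(np.uint8)
n,l,s,c=cv2.connectedComponentsWithStats(m); 
for i in range(1,n):
    if s[i,4]>300: print(s[i],c[i],wplane(K,W,c[i],12))
cc,_=fit(im,K,W,wplane(K,W,px,12),[(14,12),(18,12)],4)
cv2.imwrite("pics/f1p.png",cv2.resize(overlay("f",K,W,im,cc,[(18,12),(14,12)]),None,fx=2,fy=2))
z=dict(np.load("b3.npz"))
for P,ci in(((536.1,161.4),[(19.75,110.8)]),((536.1,161.4),[(18,104.5)]),((536.1,161.4),[(14,104.5)])): print(ci,fit(z["image"],z["K"],z["W"],P,ci,4))
E
```

```text
[313.66666667 207.        ] [ 601.60734278 -225.51894409   12.        ]
[(14, 12)] (array([ 602.90734278, -225.31894409]), np.float64(25.0))
[(14, 11)] (array([ 602.90734278, -225.01894409]), np.float64(25.0))
[(14, 12), (18, 12)] (array([ 602.95734278, -225.66894409]), np.float64(43.91773485799044))
[311  10  52  41 358] [333.94972067  28.90502793] [ 563.03592221 -350.40415067   12.        ]
[  188    40   240   288 14864] [305.90096878 178.7347282 ] [ 603.00630991 -247.66273155   12.        ]
[442  70  37  44 521] [460.88675624  90.6890595 ] [ 476.80050498 -293.53353132   12.        ]
[ 316   82  157  109 5400] [398.41240741 143.61518519] [ 532.2814231  -261.03589725   12.        ]
[492  92  34  65 637] [508.         127.64050235] [ 436.91353365 -260.75232379   12.        ]
[ 294  189   38   36 1026] [312.75146199 206.66569201] [ 602.22530975 -225.90172414   12.        ]
[429 221  34  36 418] [442.4354067  237.03349282] [ 504.0446192  -180.38682448   12.        ]
[447 247  41  29 312] [469.44871795 262.38141026] [ 478.85385196 -149.88948837   12.        ]
[(19.75, 110.8)] (array([536.75, 160.9 ]), np.float64(25.0))
[(18, 104.5)] (array([533.6, 161.4]), np.float64(21.442103572791396))
[(14, 104.5)] (array([539.6, 156.4]), np.float64(19.729086738443925))
```

View pics/f1p.png

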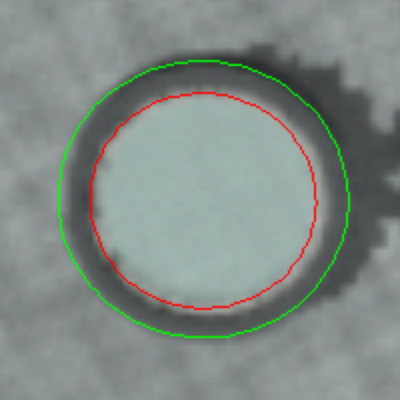

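The overlay fits mount and pane: centre (602.8,-225.6), size right. Picking and placing it.

```bash
python3 - <<'E'
from h import *
c=np.array([602.8,-225.6]); yaw=yawq(c,1.4-np.pi)
pick(c,32.5,yaw,40)
P=np.array([536.3,161.4,190]); manip.move_ptp(P,down(yawq(P,1.4-np.pi))); s=st("over")
ok=s["opening"]>25
if ok:
    manip.movel([*P[:2],150],feed=120); manip.dwell(.1)
    for z in(143,140.5,138.5,137):
        manip.movel([*P[:2],z],feed=30); s=st(z)
        if np.abs(s["wrist_force"]).max()>12: ok=False;break
if ok:
    manip.dwell(.2); manip.let_go(); st("open"); manip.movel([*P[:2],212],feed=200); manip.dwell(.1)
    w,W=wrist("b4")
    cv2.imwrite("pics/b4c.png",cv2.resize(overlay("",w["camera_matrix"],W,w["image"],P[:2],[(18,113.5),(22.2,112)],110),None,fx=2,fy=2))
    for ci in([(14,113.5)],[(14,113.5),(18,113.5)]): print(fit(w["image"],w["camera_matrix"],W,P,ci,4))
st()
E
```

```text
at 18.3 p [ 603.2 -225.8   33.1] F [0.7 0.1 1.2] M [ 0.01 -0.02  0.05] op 85.4 q6 -1.87
clamped 18.9 p [ 603.2 -225.8   33.5] F [-1.   0.5  5.5] M [0.1  0.2  0.02] op 32.6 q6 -1.87
up 19.8 p [ 602.1 -225.2  188.5] F [-0.  -0.2 -0.5] M [0.01 0.01 0.05] op 32.3 q6 -1.87
over 21.3 p [536.9 160.6 189.9] F [-0.   0.  -0.5] M [-0.01  0.06 -0.04] op 32.3 q6 -1.88
143 22.3 p [536.1 161.4 142.9] F [ 1.2  0.1 -0.3] M [-0.01 -0.06 -0.02] op 32.4 q6 -1.88
140.5 22.5 p [536.2 161.4 140.3] F [-0.2  0.5  0.5] M [-0.02  0.02 -0.01] op 32.4 q6 -1.88
138.5 22.8 p [536.2 161.4 138.4] F [-0.6  0.5 -0.9] M [-0.01  0.02  0.01] op 32.2 q6 -1.88
137 23.0 p [536.2 161.4 136.9] F [ 0.2  0.4 -0.4] M [ 0.04 -0.    0.04] op 32.6 q6 -1.88
open 23.8 p [536.3 161.4 137. ] F [ 1.2  0.5 -0.1] M [ 0.01 -0.04  0.01] op 85.4 q6 -1.88
(array([535.6 , 162.05]), np.float64(25.0))
(array([534.8 , 162.55]), np.float64(41.88563963421183))
 24.5 p [535.3 161.3 210.4] F [-0.  -0.2 -0.1] M [ 0.01  0.01 -0.01] op 85.6 q6 -1.88
```

View pics/b4c.png

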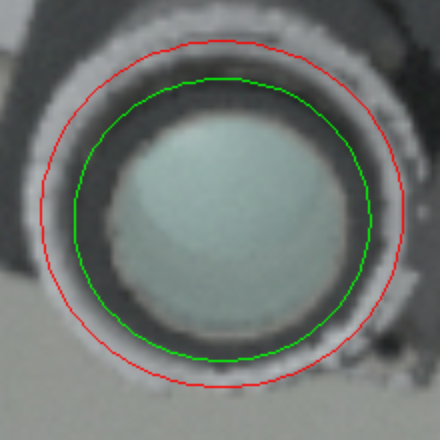

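The pane shows as an even disc centred in the mouth at (230,225), level with the rim, so the filter is seated. Now hover over the ring with the last joint near its lower end, ready for a long clockwise turn.

```bash
python3 - <<'E'
from h import *
R=np.array([458.2,-195.4,119]); yaw=yawq(R,-2.6)
manip.move_ptp(R+[0,0,60],down(yaw)); manip.movel(R,feed=150); manip.dwell(.25)
w,W=wrist("r1"); K,im=w["camera_matrix"],w["image"]
for ci in(C["ring"],[(30,19)],[(14,19)]): print(ci,*fit(im,K,W,R,ci,9))
c,_=fit(im,K,W,R,C["ring"],9)
cv2.imwrite("pics/r1o.png",cv2.resize(overlay("",K,W,im,c,C["ring"],140),None,fx=2,fy=2)); st()
P=[536.4,161.45]; print([manip.inverse_kinematics([*P,130],down(yawq(P,-2.6)-k)) [5] for k in(0,1,2,3)])
E
```

```text
[(30, 19), (14, 19)] [ 457.4  -195.55] 30.864837080864653
[(30, 19)] [ 457.05 -195.4 ] 18.068111028699363
[(14, 19)] [ 457.9 -194.9] 14.282553758890739
 26.7 p [ 458.7 -195.7  119.9] F [ 0.1 -0.8 -0.1] M [-0.01 -0.07 -0.02] op 85.3 q6 -2.76
[np.float64(-2.7433036199032577), np.float64(-1.7433036199032577), np.float64(-0.7433036199032577), np.float64(0.25669638009674234)]
```

View pics/r1o.png

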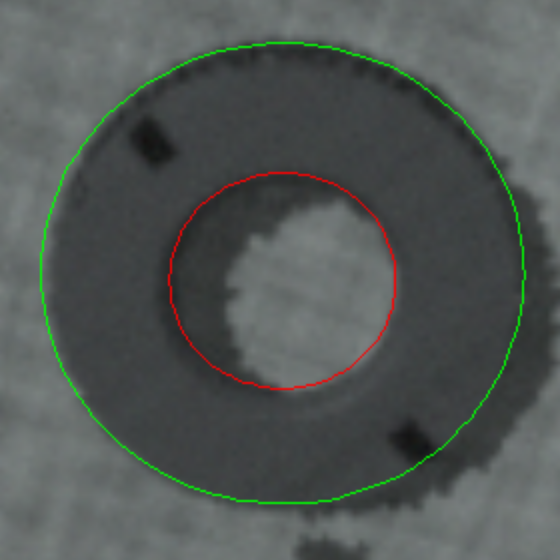

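Overlay matches the ring's rim and opening. Grasp it, carry it over the barrel and lower to contact.

```bash
python3 - <<'E'
from h import *
c=np.array([457.5,-195.0]); yaw=yawq(c,-2.6)
pick(c,28,yaw,100)
P=np.array([536.4,161.45,190]); Rd=down(yawq(P,-2.6)); manip.move_ptp(P,Rd); s=st("over")
if s["opening"]>45:
    manip.movel([*P[:2],146],feed=120); manip.dwell(.15); st(146)
    z=144
    while z>126:
        manip.movel([*P[:2],z],feed=30); s=st(z)
        if s["wrist_force"][2]>6 or np.abs(s["wrist_force"][:2]).max()>10: break
        z-=1
E
```

```text
at 27.6 p [ 457.9 -195.3   28.5] F [-0.2 -0.3  0.3] M [-0.05  0.08 -0.02] op 85.4 q6 -2.76
clamped 28.0 p [ 458.1 -195.4   29.9] F [-3.4  1.2 12. ] M [0.33 0.64 0.  ] op 56.6 q6 -2.76
up 28.9 p [ 456.9 -194.6  188.9] F [ 0.2 -0.3 -2.1] M [-0.   -0.04  0.02] op 56.6 q6 -2.76
over 30.3 p [536.5 160.5 189.7] F [-0.1  0.3 -0.9] M [ 0.03  0.02 -0.04] op 56.5 q6 -2.74
146 31.0 p [537.3 161.3 147.1] F [ 0.   0.6 -1.8] M [-0.03  0.01 -0.01] op 56.3 q6 -2.74
144 31.2 p [536.5 161.5 144.2] F [-0.2  0.2 -1.7] M [0.04 0.02 0.01] op 56.5 q6 -2.74
143 31.5 p [536.3 161.5 142.9] F [ 0.5 -0.3 -1. ] M [-0.03 -0.01 -0.  ] op 56.1 q6 -2.74
142 31.7 p [536.3 161.5 141.9] F [ 0.  -0.4 -1.1] M [ 0.02  0.03 -0.01] op 56.2 q6 -2.74
141 32.0 p [536.3 161.5 140.9] F [ 0.1 -0.2 -1. ] M [ 0.   -0.04 -0.03] op 56.2 q6 -2.74
140 32.2 p [536.4 161.4 139.9] F [-0.3 -0.  -1.8] M [ 0.04 -0.02 -0.  ] op 56.1 q6 -2.74
139 32.5 p [536.4 161.4 138.9] F [-0.3 -0.1 -0.3] M [0.03 0.01 0.05] op 56.7 q6 -2.74
138 32.7 p [536.3 161.5 137.9] F [ 0.2 -1.1 -1.7] M [-0.01 -0.03  0.  ] op 56.5 q6 -2.74
137 33.0 p [536.6 161.5 137.1] F [ 0.2  0.  -1.3] M [-0.   -0.09 -0.  ] op 56.2 q6 -2.74
136 33.2 p [536.8 161.4 136.1] F [ 1.6 -1.1 -1.5] M [-0.08 -0.38  0.  ] op 56.4 q6 -2.74
135 33.5 p [536.9 161.3 135.2] F [ 2.7 -2.1 -0.8] M [-0.27 -0.58 -0.02] op 56.4 q6 -2.74
134 33.7 p [536.9 161.3 134.1] F [ 2.9 -1.9  0.3] M [-0.43 -0.76  0.05] op 56.4 q6 -2.74
133 34.0 p [536.9 161.3 133.2] F [ 5.2 -1.5  0.2] M [-0.49 -0.95  0.05] op 56.3 q6 -2.74
132 34.2 p [536.9 161.3 132.2] F [ 4.2 -3.4  0.8] M [-0.6  -0.93  0.  ] op 56.6 q6 -2.74
131 34.5 p [536.9 161.4 131.5] F [ 4.1 -3.2  3.3] M [-0.66 -0.91 -0.  ] op 56.4 q6 -2.74
130 34.7 p [537.  161.4 131.2] F [ 2.8 -3.7  8.5] M [-0.65 -0.56 -0.01] op 56.3 q6 -2.74
```

Contact at TCP z ≈ 131.2 with light lateral force, which I relieve before turning clockwise in 15° steps following the lead and watching the moment.

```bash
python3 - <<'E'
from h import *
c=[537.0,161.0]; y0=yawq([536.4,161.45],-2.6)
manip.movel([*c,130.2],feed=10); s=st(0); z0=s["eef_pos"][2]
for k in range(1,13):
    th=np.radians(15*k); s=manip.get_state()
    z=min(s["eef_pos"][2],z0-24*(k-1)/24)-1-0.8
    manip.movel([*c,z],down(y0-th),feed=4 if True else 0); s=st(15*k)
    F,M=s["wrist_force"],s["ft_torque"]
    if abs(M[2])>0.5 or np.abs(F).max()>25: break
E
```

```text
0 35.0 p [537.  161.3 131.3] F [ 1.5 -1.3  8.7] M [-0.33 -0.37  0.02] op 56.4 q6 -2.74
15 35.4 p [537.2 161.4 130.3] F [ 3.1 -1.6  6.1] M [-0.34 -0.55 -0.14] op 56.1 q6 -2.48
30 35.8 p [537.2 161.1 129.3] F [ 2.5 -1.6  6.9] M [-0.49 -0.5  -0.14] op 56.3 q6 -2.22
45 36.2 p [537.1 161.  128.3] F [ 1.7 -3.5  5.8] M [-0.61 -0.45 -0.14] op 56.5 q6 -1.96
60 36.6 p [536.8 160.9 126.9] F [ 2.3 -4.2  5.7] M [-0.59 -0.4  -0.13] op 56.6 q6 -1.7
75 37.1 p [537.1 160.8 126.8] F [ 0.3 -4.9 12.1] M [-0.8  -0.05 -0.18] op 56.4 q6 -1.43
90 37.5 p [537.2 160.7 126.7] F [-1.4 -4.4 15.4] M [-0.89  0.22 -0.26] op 56.1 q6 -1.17
105 37.9 p [537.3 159.9 126.3] F [-2.1 -6.9 19.7] M [-1.49  0.37 -0.79] op 56.6 q6 -0.91
```

At 66° the descent matches the full 4.4 mm (z 126.9 = pick height + 97), then the moment rises to 0.79 N m at 105°: the ring is home and the lugs are taking up. I ease the downward push, tighten a bit more, then release and look.

```bash
python3 - <<'E'
from h import *
c=[537.0,161.0]; y0=yawq([536.4,161.45],-2.6)
manip.movel([*c,126.3],down(y0-np.radians(105)),feed=10); s=st("ease")
for a in(110,115,120,125,130):
    manip.movel([*c,126.3-.3*(a-105)/5],down(y0-np.radians(a)),feed=1.5); s=st(a)
    if abs(s["ft_torque"][2])>1.3: break
manip.movel([*s["eef_pos"][:2],s["eef_pos"][2]],s["tool_rot"],feed=20); manip.dwell(.2); st("rel")
manip.let_go(); st("open"); e=manip.get_state()["eef_pos"]; manip.movel([*c,225],feed=150); manip.dwell(.3)
w,W=wrist("b5"); K,im=w["camera_matrix"],w["image"]
ci=[(30,116),(14,116)]; cc,sc=fit(im,K,W,[536.4,161.4],ci,6); print(cc,sc)
cv2.imwrite("pics/b5.png",np.hstack([cv2.resize(overlay("",K,W,im,cc,ci,120),(400,400)),cv2.resize(manip.snapshot("scene")["image"][150:230,225:305,::-1],(400,400))]));st()
E
```

```text
ease 38.3 p [537.3 159.9 126.5] F [ 3.3 -5.2  1.9] M [-1.3  -1.02 -0.73] op 56.2 q6 -0.91
110 38.6 p [537.1 159.3 126.4] F [ 2.8 -7.5  4.9] M [-1.72 -0.78 -0.97] op 56.5 q6 -0.82
115 38.8 p [536.8 159.2 126.4] F [ 0.4 -7.5  7.3] M [-1.99 -0.5  -1.21] op 56.6 q6 -0.73
120 39.1 p [536.2 158.8 126.4] F [-2.  -8.5 10.3] M [-2.35 -0.17 -1.26] op 56.1 q6 -0.65
125 39.3 p [535.7 159.  126.3] F [-3.9 -8.8 13.3] M [-2.32  0.3  -0.78] op 56.5 q6 -0.56
130 39.6 p [534.4 159.6 126.7] F [-9.6 -7.2 20.7] M [-1.82  1.41 -1.31] op 56.3 q6 -0.47
rel 40.1 p [534.3 159.6 126.9] F [ 1.6 -0.2  4.4] M [-0.87 -0.56 -1.08] op 56.4 q6 -0.47
open 40.5 p [533.6 159.9 126.1] F [ 0.9  0.3 -0.3] M [0.02 0.   0.03] op 85.8 q6 -0.47
[535.25 161.25] 42.20656025664272
 41.7 p [536.8 161.  224.5] F [0.5 0.5 1. ] M [ 0.04  0.03 -0.01] op 85.0 q6 -0.47
```

View pics/b5.png

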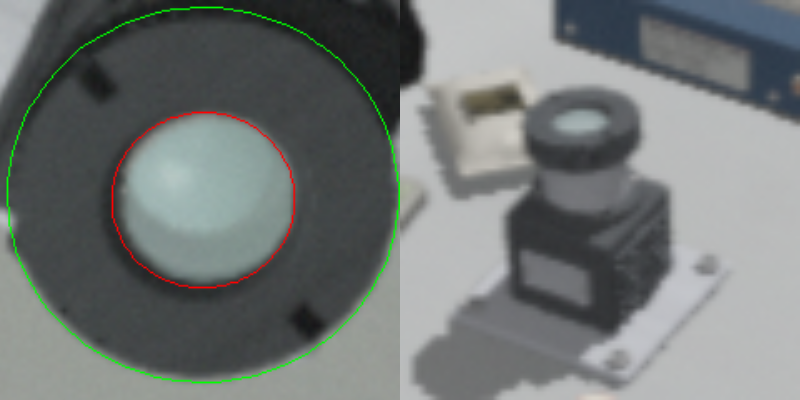

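The ring looks home and centred at (535.3,161.3), with the filter seen through its opening at (205,200). Whether it is level can't be judged well in the picture, and the grip drifted 3 mm while tightening. So I probe the web's height at four points with the closed fingertips (expected z 116, TCP 141).

```bash
python3 - <<'E'
from h import *
manip.clamp(20); s=st("shut"); c=np.array([536.4,161.4]); R=s["tool_rot"]
y=np.arctan2(R[1,0],R[0,0]); Z=[]; A=[]
for a in np.radians([0,90,180,270]):
    p=c+23*np.array([np.cos(a+y),np.sin(a+y)])
    manip.movel([*p,147],down(y),feed=200) if len(Z) else manip.movel([*p,147],down(y),feed=160)
    manip.movel([*p,140],feed=30); manip.dwell(.15); s=st(round(np.degrees(a))); Z.append(s["eef_pos"][2]); A.append([p[0]-c[0],p[1]-c[1],1])
    manip.movel([*p,147],feed=60)
print(np.linalg.lstsq(np.array(A),np.array(Z),rcond=None)[0])
manip.movel([*c,200],feed=200); st()
E
```

```text
shut 42.5 p [537. 161. 225.] F [-0.6 -1.2 -0.1] M [ 0.04 -0.    0.02] op -0.3 q6 -0.47
0 43.7 p [518.9 148.  141.7] F [-1.8 -1.7  7.3] M [-0.33  0.33 -0.02] op -0.0 q6 -0.49
90 44.8 p [549.6 142.5 142.2] F [-3.5 -1.5 13.9] M [-0.46  0.76 -0.03] op -0.0 q6 -0.51
180 45.9 p [555.8 174.7 141.1] F [-0.8  0.6  7.5] M [ 0.31  0.21 -0.04] op -0.0 q6 -0.45
270 47.0 p [524.2 180.1 140.7] F [-1.6 -0.5  7.1] M [-0.04  0.33 -0.  ] op 0.1 q6 -0.43
[ 7.20397589e-03 -3.37735657e-02  1.41433631e+02]
 47.8 p [536.8 161.2 200.1] F [-0.2 -0.1 -0.8] M [ 0.02  0.05 -0.01] op 0.4 q6 -0.47
```

Web mean height is 141.4 against 141 expected, so the ring is essentially home, but it tilts about 0.035 rad (high towards -y). That is inside 0.05 but too close for my liking. I take a fresh, centred hold with the jaws along the tilt, back off 15° and retighten.

```bash
python3 - <<'E'
from h import *
c=[536.2,161.4]; R=manip.get_state()["tool_rot"]; y=np.arctan2(R[1,0],R[0,0])-np.radians(22)
manip.let_go(); manip.movel([*c,150],down(y),feed=100); manip.movel([*c,126.5],feed=60); st("at"); manip.clamp(100); s=st("clamp")
z=s["eef_pos"][2]
manip.movel([*c,z-.3],down(y+np.radians(15)),feed=1.0 if abs(z-.3-126.5)<.5 else 2); s=st("back")
for a in range(-8,60,7):
    manip.movel([*c,125.6-.1*((a+8)%14>6)],down(y-np.radians(a)),feed=.5 if a>-8 else 4); s=st(a)
    if abs(s["ft_torque"][2])>1.0: break
    if s["t"]>58: break
e=manip.get_state(); manip.let_go(); st("open"); manip.movel([*c,170],feed=150); st("up")
E
```

```text
at 49.7 p [535.9 161.4 126.1] F [-0.1 -0.6 -0.1] M [-0.01 -0.03  0.01] op 85.3 q6 -0.09
clamp 50.1 p [536.5 161.5 128.1] F [-2.1 -1.7  7.3] M [-0.08  0.6  -0.02] op 56.6 q6 -0.09
back 50.7 p [538.4 162.7 130.1] F [1.  3.3 7.2] M [0.96 0.   0.27] op 56.8 q6 -0.35
-8 51.4 p [538.5 162.9 128.9] F [-0.6  2.8 13.3] M [0.92 0.34 0.53] op 56.7 q6 -0.23
-1 51.7 p [538.4 162.8 128.4] F [-0.7  3.  10.6] M [ 1.03  0.16 -0.52] op 56.5 q6 -0.1
6 52.0 p [538.6 162.1 128.2] F [0.3 0.5 7.9] M [ 0.65 -0.17 -0.26] op 56.5 q6 0.02
13 52.2 p [538.7 161.7 128.1] F [ 0.6 -1.2  8.8] M [ 0.42 -0.29 -0.28] op 56.6 q6 0.14
20 52.5 p [538.7 161.1 128. ] F [ 1.  -4.3  8.1] M [ 0.18 -0.44 -0.42] op 56.6 q6 0.26
27 52.8 p [538.7 160.8 128. ] F [ 0.6 -5.4  7.9] M [ 0.12 -0.55 -0.35] op 56.4 q6 0.39
34 53.0 p [538.3 160.1 128.3] F [-0.9 -6.1 12.4] M [-0.95  0.1  -0.15] op 56.8 q6 0.51
41 53.3 p [537.8 159.8 128.4] F [-3.7 -7.  13.8] M [-1.25  0.4  -0.58] op 56.8 q6 0.63
48 53.6 p [537.4 159.8 128.3] F [-3.7 -6.3 14. ] M [-1.25  0.45 -0.67] op 56.6 q6 0.75
55 53.9 p [537.2 159.8 128.2] F [-4.3 -6.1 14. ] M [-1.26  0.54 -0.67] op 56.6 q6 0.88
open 54.3 p [536.  161.6 125.2] F [-0.4  0.6 -0. ] M [ 0.01 -0.01 -0.  ] op 85.2 q6 0.87
up 54.7 p [536.4 161.5 170. ] F [-0.4 -0.9 -0.4] M [-0.01  0.03 -0.03] op 85.7 q6 0.87
```

The moment plateaued at 0.67 N m. I probe level again, faster.

```bash
python3 - <<'E'
from h import *
manip.clamp(20); s=manip.get_state(); c=np.array([536.4,161.4]); R=s["tool_rot"]
y=np.arctan2(R[1,0],R[0,0]); Z=[]; A=[]
for a in np.radians([0,90,180,270]):
    p=c+23*np.array([np.cos(a+y),np.sin(a+y)])
    manip.movel([*p,145],down(y),feed=150)
    manip.movel([*p,140],feed=30); manip.dwell(.1); s=st(round(np.degrees(a))); Z.append(s["eef_pos"][2]); A.append([*(s["eef_pos"][:2]-c),1])
    manip.movel([*p,145],feed=100)
print(np.linalg.lstsq(np.array(A),np.array(Z),rcond=None)[0])
manip.movel([*c,160],feed=150); st()
E
```

```text
0 56.3 p [520.2 176.6 142.3] F [-3.5 -0.6 11.5] M [-0.06  0.75 -0.04] op 0.2 q6 0.91
90 57.3 p [522.  143.1 140.8] F [-0.2 -2.7  7.5] M [-0.56  0.1  -0.  ] op -0.2 q6 0.85
180 58.4 p [553.1 146.2 140.7] F [-0.4 -0.8  6.2] M [ 0.02  0.18 -0.02] op 0.1 q6 0.84
270 59.4 p [552.1 178.3 140.6] F [-0.8  1.   4.8] M [0.17 0.25 0.03] op 0.2 q6 0.9
[-3.10251313e-02  2.15162550e-02  1.41143626e+02]
 60.0 p [536.7 161.2 160.3] F [0.6 0.3 0. ] M [-0.   -0.06  0.  ] op 0.2 q6 0.87
```

Three points are flat at 140.6–140.8 (home). The first read 142.3, so either a raised mark or a tilt that the push levelled. I re-touch that point once and take a final picture.

```bash
python3 - <<'E'
from h import *
s=manip.get_state(); c=np.array([536.4,161.4]); R=s["tool_rot"]; y=np.arctan2(R[1,0],R[0,0])
p=c+23*np.array([np.cos(y),np.sin(y)])
manip.movel([*p,145],feed=100); manip.movel([*p,140],feed=30); manip.dwell(.1); st("0"); manip.movel([*p,147],feed=100)
manip.movel([*c,215],feed=150); manip.dwell(.15); w,W=wrist("b6"); K,im=w["camera_matrix"],w["image"]
ci=[(30,116),(14,116)]; cc,sc=fit(im,K,W,[536.4,161.4],ci,6); print(cc,sc)
cv2.imwrite("pics/b6.png",np.hstack([cv2.resize(overlay("",K,W,im,cc,ci,120),(400,400)),cv2.resize(manip.snapshot("scene")["image"][165:215,235:285,::-1],(400,400),interpolation=cv2.INTER_CUBIC)]));st()
E
```

```text
0 60.8 p [520.3 176.8 140.8] F [0.6 1.  4.4] M [ 0.27 -0.04  0.01] op -0.1 q6 0.91
[535.2 161.4] 38.88991318810891
 61.9 p [535.6 161.5 213.9] F [-0.1  0.2  0.9] M [ 0.03 -0.   -0.04] op 0.4 q6 0.87
```

View pics/b6.png

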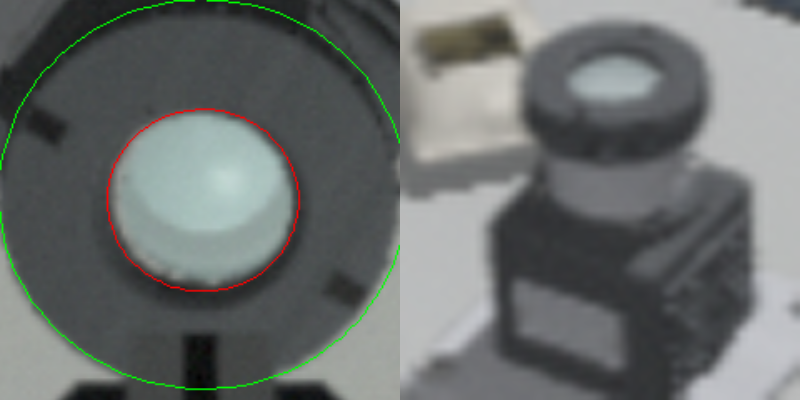

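The re-touch reads 140.8, so the push levelled the ring: all four points are now at 140.6–140.8, and the picture shows it square and centred. A levelled ring may have slack at the lugs, so I do one short confirming turn with downward pressure, stopping as soon as the moment rises past 0.5 N m.

```bash
python3 - <<'E'
from h import *
c=[536.2,161.4]; R=manip.get_state()["tool_rot"]; y=np.arctan2(R[1,0],R[0,0])
manip.let_go(); manip.movel([*c,125.5],down(y),feed=130); manip.clamp(70); s=st("clamp")
e=s["eef_pos"]; manip.movel([*e[:2],125.2],feed=10)
for i in range(1,7):
    manip.movel([*e[:2],125.2-.1*(i%2)],down(y-np.radians(8*i)),feed=.35); s=st(8*i)
    if abs(s["ft_torque"][2])>.55 or s["t"]>66: break
manip.let_go(); manip.movel([*c,150],feed=150); st("up")
E
```

```text
clamp 63.9 p [536.  160.4 127.3] F [-4.5 -5.   9.2] M [-1.03  1.02 -0.01] op 57.8 q6 0.87
8 64.5 p [535.8 161.2 127.1] F [-5.   2.4  9.1] M [ 0.42  1.18 -0.91] op 57.6 q6 1.01
up 65.2 p [537.1 161.5 150.6] F [-0.2 -0.4 -0.3] M [ 0.01  0.02 -0.06] op 85.3 q6 1.01
```

It was tight at once (0.91 N m within 8°), so there was no slack. Handing in.

```bash
python3 -c "
from station import manip
print(manip.close_job()); print(manip.get_state()['t'])"
```

```text
the job is handed in; nothing more can be done
None
the job is handed in; nothing more can be done
```

The spacer and filter are in the barrel and the ring is screwed home and tight. I handed the job in at about 65 s with the gripper open and clear, and no verdict was reported.

- **Spacer and filter:** both went into the bore with almost no contact force. In the wrist pictures they sit flat and centred in the mouth.
- **Ring tightness:** it sank 4.4 mm in about 66° of clockwise turning, as the thread lead predicts. The moment then rose to about 1.3 N m. After a fresh hold, a last confirming turn met 0.91 N m within 8°.
- **Ring level:** the first fingertip check of the top found a tilt of about 0.035 rad, inside the 0.05 limit. I took a new hold, backed the ring off 15° and retightened it. The second check had one point 1.5 mm high. When I touched that point again it had come down, and all four points were then at 140.6–140.8 mm, against 141 mm expected for fully home.

**Not checked:**
- I did not probe the level again after the last short turn.
- The spring travel and the clamping force were never measured directly.
- The ring's centre, from a single picture, was about 1.2 mm from my estimate of the barrel's axis, against a limit of 3 mm.
- I did not measure the bystanders at the end; the arm made no planned moves near them.

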